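Salt cellar into its foam cutout on the rooftop grill cart

TASK

Pack the salt cellar for the rooftop grill: take the clear glass salt cellar with the steel lid and press it, lid up, into the round foam cutout with the yellow collar in the case, until its foot is fully down on the bottom of the cutout, then let go. Press it in rather than dropping it, keep it upright all the way, and leave the amber pepper jar and the green tongs where they are.

Things in the scene. Friction and masses are not known exactly. Their poses are not given: they have to be found in the camera images.
- salt_cellar: Round clear glass salt cellar with a flat steel lid fixed on it, 53 mm in diameter, 76 mm tall (lid: top 20 mm, same diameter), 0.15 to 0.3 kg, standing loose on the cart top. The foot tapers to 40 mm diameter over the lowest 13 mm. Origin: centre of the underside; z points up through the lid. Its yaw does not matter.
- pocket (a point): Round cutout in a black foam case (208 x 138 x 28 mm, fixed, yawed). Point: centre of its bottom, 6 mm above the cart top; the case spans 59 mm to -x and 149 mm to +x of it. Wall: springy yellow pads, 49 mm across, 18 mm high, then a bevelled collar widening to 62 mm, top 28 mm above the point. The cellar squeezes the pads: 4 to 12 N push, not by its own weight. Seated, its underside is here.
- pepper_jar: Bystander: round amber glass jar with a black lid, 62 mm in diameter, 88 mm tall, standing loose on the cart top near the salt cellar. Origin: centre of the underside, z up. To be left alone.
- tongs: Bystander: steel tongs with green silicone grips and tips, about 250 x 65 mm, 20 mm high, lying loose on the cart top. Origin: under the middle, x along their length. To be left alone.
Not all that is in view belongs to the job. What is meant by the part that bears pocket is not red or turquoise, and is the larger of those in its own colour.

How it is judged:
At the end, for the whole second after the job is handed in: The salt cellar stands in the cutout, its underside within 6 mm of the cutout's bottom and within 10 mm of its centre, lid up within 10 degrees, released and at rest; the pepper jar and the tongs are within 30 mm of where they started (horizontal distance between salt_cellar and pocket below 0.01 m and z of salt_cellar in the frame of pocket below 0.006 m and angle between salt_cellar's own z axis and vertical below 0.175 rad and linear speed of salt_cellar below 0.02 m/s and distance of each of pepper_jar, tongs from where it was at the start of the episode below 0.03 m); the robot touches nothing.
It fails at once if the salt cellar is tipped more than 40 degrees from upright (angle between salt_cellar's own z axis and vertical above 0.7 rad).
It fails at once if the salt cellar is dropped: it falls freely, untouched by the fingers, at over 0.5 m/s (linear speed of salt_cellar above 0.5 m/s and contact force between the fingers and salt_cellar below 0.05 N).
It also fails if it takes over 42 s, if anything falls off the work surface, if the arm or the gripper's body presses on something with over 40 N, if the wrist force passes 120 N, or if a joint passes its speed limit or range.

ROBOT

A 7-joint arm with a two-finger parallel gripper is mounted at the origin on the work surface. World frame = base frame: x ahead of the robot, y to its left, z up, the work surface at z = 0. Lengths are in m, angles in rad, forces in N, time in s.
With the tool pointing down it reaches from about 0.425 to 0.875 m from the base axis. Payload 4.7 kg.
Tool frame: the origin (TCP) lies midway between the tips of the shut fingers; the grasp point (between the pads) lies 19 mm behind it; z points along the fingers, y is the line along which they close (so a half turn about z gives the same grasp; the last joint's range is limited). The gripper opens to 87 mm and grips with 3 to 60 N. Pads are 19 mm wide; open, the fingers measure 117 mm over their backs; the gripper's body (75 mm by 190 mm) begins 51 mm behind the grasp point.
Start: joints at [1.218, 0.321, -0.07, 1.45, 0.023, 1.371, -0.057], TCP at [0.233, -0.607, 0.223] pointing down, gripper open.
Joint ranges: [-2.86, 2.86], [-0.3, 2.09], [-1.38, 1.24], [0.06, 2.45], [-1.56, 4.7], [0.09, 2.05], [-2.69, 2.69]. Speed limits (rad/s): [2.57, 2.57, 3.14, 3.14, 3.14, 3.14, 3.14].

INTERFACE

Orientations are given as a rotation vector (axis times angle).
In Python, from bench import ctrl, get_image, calibration gives the robot as it stands.
- The arm moves only by the tool apply_moves, never from a script. Its arguments are lists of equal length, an entry for each row: "dp": the shift along the tool's x, y, z in m, a list of three; "twist": the turn, a rotation vector about the tool's x, y, z in rad, a list of three; "fingers": the closure, from 0 (fully open) to 1 (shut). In form: {"dp": [[dx, dy, dz], ...], "twist": [[ax, ay, az], ...], "fingers": [fingers, ...]}. A call has 1 to 10 rows; each row shifts and turns the commanded pose from where the row before left it, along the tool's axes as they then stand; what a row does not reach is not made up. A row lasts 1/10 s, in which the tool goes at most 50 mm and 8.59 degrees, less where a joint would pass 70% of its speed; a pose out of reach is approached as far as the arm can. A call is refused whole if a number of a shift passes 0.05 or a number of a turn 0.15, either way. A call with a gripper value outside its range is refused whole. The fingers move at their own pace and stop on an object; "newtons" is the grip in N (left out, the last holds). Time passes only in rows, so rows that do not move let the fingers close. It gives the time, the measured TCP pose, the force, the opening and the grip force at its end, in the units of the state.
- ctrl.get_state(): the state, without advancing time (a new reading comes with each control period).
- get_image(name): name is "scene" or "top" or "wrist"; returns the picture (480x640x3 uint8, red, green, blue); there is no depth.
- calibration(name): a dict with "fx", "fy", "cx", "cy" (pixels), "eye" and "attitude" of the camera in the world; the wrist camera has in their place "hand_eye" (4x4, takes a point from camera to tool coordinates, whose origin is the TCP and whose axes are the flange's). Camera axes: x right, y up, looking along -z (the intrinsics and any distortion apply to the point x, -y, -z); pixel columns grow to the right and rows downward; lengths in m; the calibration is good to about 2 mm. A picture is of the moment at which its call begins: read the wrist's pose just before it. calibration takes no time and is no camera call.
- ctrl.close_job(): hands the job in; it is judged then, once.
The state is a dict: "time": time; "joint_positions": joint angles; "qd": joint speeds; "joint_torque": joint torques, N m; "position": TCP position; "tool_rot": TCP orientation; "ft_force": force on the tool from outside, world axes, zero at the start; "torque": the same for the moment, N m; "grip_width": opening from 0.0 (shut) to 1.0 (fully open); "grip_force": force on a finger pad.
Only numpy, scipy, OpenCV 4.12 (cv2) and the standard library are available. Lean on these libraries where they do the work, as an engineer would, in place of code of your own. Each camera call takes 0.05 s, during which the arm holds its last target. There are 200 camera calls.

## Working session

There is one attempt and no reset: what is moved stays moved. The work goes in short steps, Python scripts to look and compute and a tool call to move; the robot and the scene stay as the last step left them, time stands still between calls to the robot, and variables do not carry over. Pictures are saved under pics/ and viewed, at most 10 in all, crops included, and the job is handed in when it is done.

Besides the shell and the picture viewer there is one more tool, called after "Request:" in YAML: its name, and indented under it one key for each argument. apply_moves: Moves the arm, as the interface text tells. Its arguments: {"type":"object","properties":{"dp":{"type":"array"},"twist":{"type":"array"},"fingers":{"type":"array"},"newtons":{"type":"number"}},"required":["dp","twist","fingers"]}

```bash
mkdir -p pics && python3 - <<'E'
from bench import ctrl,get_image,calibration
import cv2
s=ctrl.get_state();print(s['time'],s['position'],s['tool_rot'],s['grip_width'],s['ft_force'])
for n in("scene","top","wrist"):
    cv2.imwrite(f"pics/{n}0.png",get_image(n)[:,:,::-1]);print(n,calibration(n))
E
```

```text
0.0 [ 0.23282668 -0.60628416  0.22147367] [-3.08710220e+00 -5.72595993e-01  7.18084755e-04] 0.9983423451498119 [-0.0208278  -0.03272557  0.01273667]
scene {'fx': 586.4878328936757, 'fy': 586.4878328936757, 'cx': 324.8993291771987, 'cy': 238.9790161287319, 'eye': array([1.06257064, 0.59972735, 0.91540375]), 'attitude': array([0.33785414, 0.83842075, 2.24804092])}
top {'fx': 468.5995918265769, 'fy': 468.5995918265769, 'cx': 325.4026376640671, 'cy': 237.72501939641438, 'eye': array([0.38207685, 0.05505371, 1.14404246]), 'attitude': array([ 0.07786072, -0.11909556, -1.58180501])}
wrist {'fx': 423.1535803907841, 'fy': 423.1535803907841, 'cx': 316.2458946546834, 'cy': 241.16404615431173, 'hand_eye': array([[-1.83439788e-04,  9.65828745e-01,  2.59181022e-01,
         7.14483672e-02],
       [ 9.99999976e-01,  2.07258323e-04, -6.45736417e-05,
         3.11853128e-04],
       [-1.16084503e-04,  2.59181004e-01, -9.65828760e-01,
        -1.61086850e-01],
       [ 0.00000000e+00,  0.00000000e+00,  0.00000000e+00,
         1.00000000e+00]])}
```

View pics/top0.png

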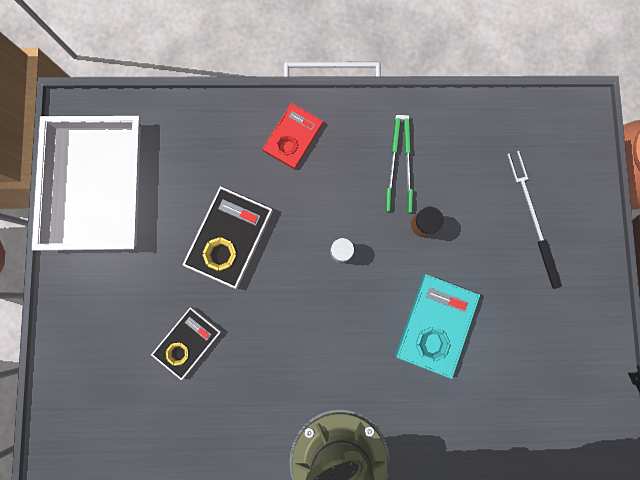

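View pics/scene0.png

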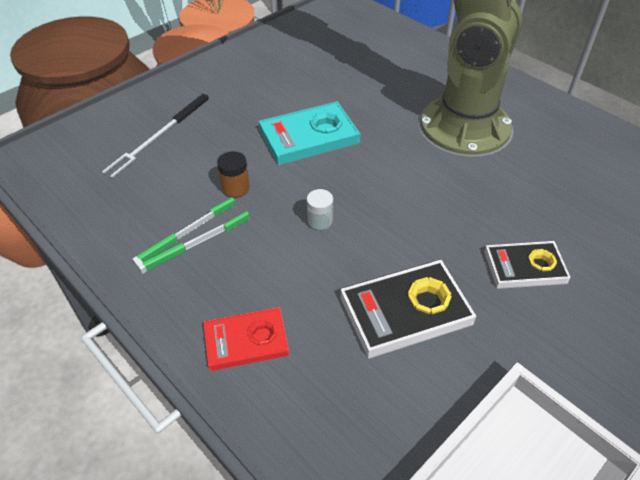

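The top view shows candidates for the pocket: the large black case with a yellow collar (219,254), a small black one (177,354), a red one (288,146) and a turquoise one (434,344). The large black one fits the description. The cellar is the white/steel lid at (342,250). The amber jar (428,221) and the tongs (400,165) stay put.

```bash
cat > h.py <<'E'
import numpy as np,cv2
from scipy.spatial.transform import Rotation as R
from bench import ctrl,get_image,calibration
def ray(n,uv,st=None):
    c=calibration(n); d=np.array([(uv[0]-c['cx'])/c['fx'],-(uv[1]-c['cy'])/c['fy'],-1])
    if n!='wrist': return c['eye'],R.from_rotvec(c['attitude']).apply(d)
    T=c['hand_eye'];Rt=R.from_rotvec(st['tool_rot'])
    return st['position']+Rt.apply(T[:3,3]),Rt.apply(T[:3,:3]@d)
def onz(n,uv,z,st=None):
    o,d=ray(n,uv,st); return o+d*(z-o[2])/d[2]
def blobs(m,amin=60):
    k,l,s,c=cv2.connectedComponentsWithStats(m.astype('uint8')); 
    return [(s[i],c[i]) for i in range(1,k) if s[i][4]>=amin]
def mid(o1,d1,o2,d2):
    A=np.stack([d1,-d2],1);t=np.linalg.lstsq(A,o2-o1,rcond=None)[0];p=o1+t[0]*d1;q=o2+t[1]*d2
    return (p+q)/2,np.linalg.norm(p-q)
E
python3 - <<'E'
from h import *
for n,lidbox in(("top",(320,232,365,275)),("scene",(300,185,340,232))):
    im=cv2.imread(f"pics/{n}0.png");h=cv2.cvtColor(im,cv2.COLOR_BGR2HSV)
    y=(h[...,0]>20)&(h[...,0]<35)&(h[...,1]>110)&(h[...,2]>100)
    y=cv2.morphologyEx(y.astype('uint8'),cv2.MORPH_CLOSE,np.ones((5,5)))
    for s,c in blobs(y):
        cc=(s[0]+s[2]/2-.5,s[1]+s[3]/2-.5)
        print(n,'yel',s,c,onz(n,cc,.034).round(4), np.linalg.norm(onz(n,(s[0],cc[1]),.034)-onz(n,(s[0]+s[2],cc[1]),.034)).round(4))
    x0,y0,x1,y1=lidbox
    for t in (150,190,210):
        for s,c in blobs((h[y0:y1,x0:x1,2]>t)&(h[y0:y1,x0:x1,1]<40)):
            print(n,t,'lid',s,c+[x0,y0],onz(n,(s[0]+x0+s[2]/2-.5,s[1]+y0+s[3]/2-.5),.076).round(4))
# jar lid, case corners(top)
im=cv2.imread("pics/top0.png");g=im.max(2)
for s,c in blobs((g[195:245,400:450]<35)): print('jar',s,c+[400,195],onz('top',c+[400,195],.088))
for p in((221,187),(273,209),(236,289),(183,265)): print(onz('top',p,.034).round(3))
a=cv2.imread("pics/top0.png")[180:300,160:460];cv2.imwrite("pics/crop0.png",cv2.resize(a,(750,300),interpolation=cv2.INTER_CUBIC))
E
```

```text
top yel [202 237  34  34 544] [218.17279412 253.21691176] [0.487  0.2783 0.034 ] 0.08
top yel [166 342  22  24 275] [176.00727273 353.88363636] [0.2575 0.3712 0.034 ] 0.0502
top 150 lid [ 11   6  23  23 423] [341.82742317 249.1749409 ] [ 0.4898 -0.0117  0.076 ]
top 190 lid [ 11   6  23  23 401] [342.04239401 248.97256858] [ 0.4898 -0.0117  0.076 ]
top 210 lid [ 11   6  23  23 389] [342.05398458 248.96143959] [ 0.4898 -0.0117  0.076 ]
scene yel [528 249  29  23 425] [542.56705882 259.11529412] [0.2695 0.3804 0.034 ] 0.0559
scene yel [408 277  44  37 976] [429.58913934 293.76127049] [0.4894 0.2821 0.034 ] 0.0807
scene 150 lid [  7   4  27  39 676] [321.53698225 204.77071006] [0.5084 0.0117 0.076 ]
scene 190 lid [  7   4  26  20 396] [319.65909091 198.34090909] [ 0.4907 -0.0081  0.076 ]
scene 210 lid [  7   4  26  19 370] [319.64324324 198.22162162] [ 0.4898 -0.0091  0.076 ]
[0.648 0.274 0.034]
[0.593 0.15  0.034]
[0.403 0.236 0.034]
[0.461 0.361 0.034]
```

View pics/crop0.png

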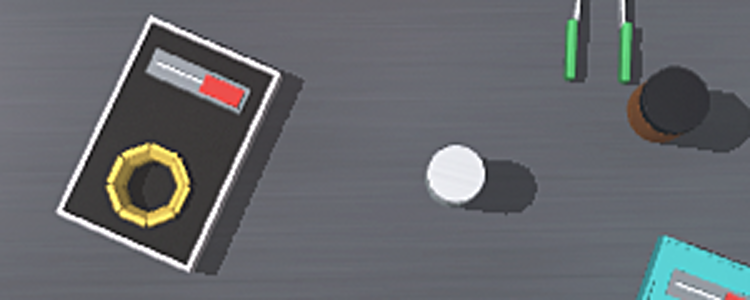

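The crop confirms it: the steel lid is at (342,249) and the larger black case (206 mm measured against 208) has its yellow collar at (219,254). The cellar is at about (0.490,-0.010) and the pocket at about (0.488,0.280). I'll move over the cellar.

Request:
apply_moves:
  dp:
    - [0.0325,-0.033,0]
    - [0.0325,-0.033,0]
    - [0.0325,-0.033,0]
    - [0.0325,-0.033,0]
    - [0.0325,-0.033,0]
    - [0.0325,-0.033,0]
    - [0.0325,-0.033,0]
  twist:
    - [0,0,0]
    - [0,0,0]
    - [0,0,0]
    - [0,0,0]
    - [0,0,0]
    - [0,0,0]
    - [0,0,0]
  fingers: [0,0,0,0,0,0,0]

```text
time: 0.85
position: [0.3629, -0.3076, 0.2224]
tool_rot: [3.089, 0.573, -0.0]
ft_force: [0.5, -0.2, 0.9]
grip_width: 1.005
grip_force: 0.0
```

Request:
apply_moves:
  dp:
    - [0.0325,-0.033,0]
    - [0.0325,-0.033,0]
    - [0.0325,-0.033,0]
    - [0.0325,-0.033,0]
    - [0.0325,-0.033,0]
    - [0.0325,-0.033,0]
    - [0.0325,-0.033,0]
    - [0,0,0]
    - [0,0,0]
  twist:
    - [0,0,0]
    - [0,0,0]
    - [0,0,0]
    - [0,0,0]
    - [0,0,0]
    - [0,0,0]
    - [0,0,0]
    - [0,0,0]
    - [0,0,0]
  fingers: [0,0,0,0,0,0,0,0,0]

```text
time: 1.75
position: [0.492, -0.0113, 0.2223]
tool_rot: [-3.088, -0.578, 0.001]
ft_force: [-0.2, -0.1, -0.1]
grip_width: 0.999
grip_force: 0.0
```

```bash
cat > lid.py <<'E'
from h import *
import sys
s=ctrl.get_state();im=get_image("wrist")[:,:,::-1];cv2.imwrite(f"pics/{sys.argv[1]}.png",im)
print(s['time'],s['position'],R.from_rotvec(s['tool_rot']).as_matrix().round(3).tolist(),s['ft_force'].round(2))
h=cv2.cvtColor(im,cv2.COLOR_BGR2HSV)
for b,c in blobs((h[...,2]>190)&(h[...,1]<40),400):
    cc=(b[0]+b[2]/2-.5,b[1]+b[3]/2-.5);p=onz('wrist',cc,.076,s)
    dia=np.linalg.norm(onz('wrist',(b[0],cc[1]),.076,s)-onz('wrist',(b[0]+b[2],cc[1]),.076,s))
    print(b,p.round(4),dia.round(4),'tool:',(R.from_rotvec(s['tool_rot']).inv().apply(p-s['position'])).round(4))
E
python3 lid.py w1
```

```text
1.75 [ 0.49202865 -0.01128097  0.22227589] [[0.932, 0.362, -0.001], [0.362, -0.932, -0.0], [-0.001, -0.0, -1.0]] [-0.18 -0.15 -0.14]
[ 53   0  68  47 492] [0.5661 0.1798 0.076 ] 0.0449 tool: [ 0.1382 -0.1514  0.1462]
[   0    0  163  204 1661] [0.5162 0.172  0.076 ] 0.1126 tool: [ 0.0889 -0.1621  0.1462]
[524   0  67  96 965] [ 0.6652 -0.1174  0.076 ] 0.0449 tool: [0.1232 0.1616 0.1462]
[568   5  68 118 961] [ 0.6673 -0.1504  0.076 ] 0.0459 tool: [0.1133 0.1931 0.1462]
[ 280  195   70   69 3765] [ 0.4901 -0.011   0.076 ] 0.0522 tool: [-0.0016 -0.001   0.1463]
[ 87 337 203   7 773] [0.368  0.0507 0.076 ] 0.1629 tool: [-0.0932 -0.1026  0.1464]
```

View pics/w1.png

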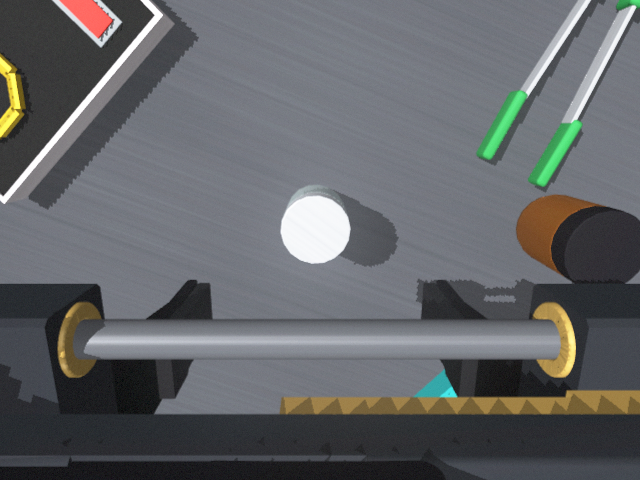

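The wrist view shows the lid at (315,229), 52 mm across and within 2 mm of the axis. The jar (590,240) and tongs are clear of the fingers. I'll descend and grip.

Request:
apply_moves:
  dp:
    - [-0.002,-0.001,0.03]
    - [0,0,0.04]
    - [0,0,0.04]
    - [0,0,0.04]
    - [0,0,0.022]
    - [0,0,0.012]
    - [0,0,0]
  twist:
    - [0,0,0]
    - [0,0,0]
    - [0,0,0]
    - [0,0,0]
    - [0,0,0]
    - [0,0,0]
    - [0,0,0]
  fingers: [0,0,0,0,0,0,0]

```text
time: 2.5
position: [0.4885, -0.0135, 0.0372]
tool_rot: [-3.089, -0.57, 0.005]
ft_force: [0.6, -0.0, 0.2]
grip_width: 0.998
grip_force: 0.0
```

Request:
apply_moves:
  dp:
    - [0,0,0]
    - [0,0,0]
    - [0,0,0]
    - [0,0,0]
    - [0,0,0]
    - [0,0,0]
    - [0,0,0]
    - [0,0,0]
  twist:
    - [0,0,0]
    - [0,0,0]
    - [0,0,0]
    - [0,0,0]
    - [0,0,0]
    - [0,0,0]
    - [0,0,0]
    - [0,0,0]
  fingers: [0.2,0.3,0.4,0.5,0.6,0.6,0.6,0.6]
  newtons: 40

```text
time: 3.3
position: [0.4901, -0.012, 0.0389]
tool_rot: [3.089, 0.573, 0.001]
ft_force: [-0.6, 1.4, 4.6]
grip_width: 0.601
grip_force: 40.0
```

Request:
apply_moves:
  dp:
    - [0,0,-0.01]
    - [0,0,-0.025]
    - [0,0,-0.03]
    - [0,0,-0.03]
    - [0,0,-0.015]
    - [0,0,0]
  twist:
    - [0,0,0]
    - [0,0,0]
    - [0,0,0]
    - [0,0,0]
    - [0,0,0]
    - [0,0,0]
  fingers: [0.6,0.6,0.6,0.6,0.6,0.6]

```text
time: 3.9
position: [0.4914, -0.0123, 0.1508]
tool_rot: [3.087, 0.572, 0.006]
ft_force: [0.7, 0.6, -2.0]
grip_width: 0.596
grip_force: 39.9
```

Request:
apply_moves:
  dp:
    - [0.006,-0.015,0]
    - [0.013,-0.034,0]
    - [0.013,-0.034,0]
    - [0.013,-0.034,0]
    - [0.013,-0.034,0]
    - [0.013,-0.034,0]
    - [0.013,-0.034,0]
    - [0.013,-0.034,0]
    - [0.007,-0.02,0]
    - [0,0,0]
  twist:
    - [0,0,0]
    - [0,0,0]
    - [0,0,0]
    - [0,0,0]
    - [0,0,0]
    - [0,0,0]
    - [0,0,0]
    - [0,0,0]
    - [0,0,0]
    - [0,0,0]
  fingers: [0.6,0.6,0.6,0.6,0.6,0.6,0.6,0.6,0.6,0.6]

```text
time: 4.9
position: [0.4865, 0.284, 0.1471]
tool_rot: [-3.084, -0.582, 0.004]
ft_force: [-0.2, 0.3, -2.1]
grip_width: 0.598
grip_force: 39.9
```

```bash
python3 - <<'E'
from h import *
s=ctrl.get_state();im=get_image("wrist")[:,:,::-1];cv2.imwrite("pics/w2.png",im)
Rt=R.from_rotvec(s['tool_rot']);print(s['time'],s['position'],s['tool_rot'],s['grip_force'],s['grip_width'],s['ft_force'])
h=cv2.cvtColor(im,cv2.COLOR_BGR2HSV)
y=(h[...,0]>20)&(h[...,0]<35)&(h[...,1]>110)&(h[...,2]>100)
for b,c in blobs(y,200): print(b,c)
E
```

```text
4.9 [0.48654784 0.28404632 0.14707722] [-3.08416279 -0.58239319  0.00435948] 39.93949558585882 0.5975591037572735 [-0.19027942  0.31723098 -2.07454233]
[ 269  183  112   88 3851] [330.60737471 219.00233706]
```

View pics/w2.png

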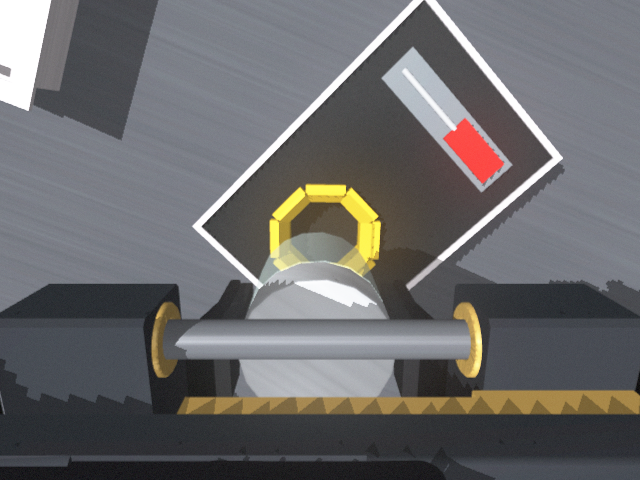

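The wrist view shows the cellar upright in the grip, slightly off the yellow collar: left edge 269, right edge 381, top edge 183. Next is the exact offset, taken from the collar's outer rim on the z = 34 mm plane.

```bash
cat > col.py <<'E'
from h import *
def collar(im,s,vmax):
    h=cv2.cvtColor(im,cv2.COLOR_BGR2HSV)
    y=(h[...,0]>20)&(h[...,0]<35)&(h[...,1]>110)&(h[...,2]>100); y[vmax:]=0
    b,c=max(blobs(y,200),key=lambda t:t[0][4]);x0,y0,w,hh=b[:4]
    v=np.argwhere(y[y0:y0+hh,x0:x0+w])[:,::-1]+[x0,y0]
    hull=cv2.convexHull(v.astype('float32').reshape(-1,1,2))[:,0]
    hull=hull[hull[:,1]<vmax-3]
    P=np.array([onz('wrist',p,.034,s) for p in hull])
    A=np.c_[2*P[:,:2],np.ones(len(P))];q=np.linalg.lstsq(A,(P[:,:2]**2).sum(1),rcond=None)[0]
    r=np.sqrt(q[2]+q[0]**2+q[1]**2);cen=np.array([q[0],q[1],.034])
    Rt=R.from_rotvec(s['tool_rot']);T=Rt.inv().apply(P-s['position'])
    print('circle',cen.round(4),'r',r.round(4),'tool',Rt.inv().apply(cen-s['position']).round(4))
    print('tool extents x',T[:,0].min(),T[:,0].max(),'y',T[:,1].min(),T[:,1].max())
E
python3 - <<'E'
from col import *
s=dict(position=np.array([0.48654784,0.28404632,0.14707722]),tool_rot=np.array([-3.08416279,-0.58239319,0.00435948]))
collar(cv2.imread("pics/w2.png"),s,262)
s2=ctrl.get_state();print(s2['time'],s2['position'],s2['tool_rot'])
E
```

```text
circle [0.4885 0.2793 0.034 ] r 0.038 tool [0.0003 0.0055 0.1131]
tool extents x -0.010438003575676914 0.03684769813365786 y -0.03149265257734909 0.0428869914916865
4.95 [0.48734774 0.28138943 0.14692474] [-3.0872202  -0.57888239  0.00475072]
```

Request:
apply_moves:
  dp:
    - [0,0,0.02]
    - [0,0,0.02]
    - [0,0,0]
    - [0,0,0]
    - [0,0,0]
  twist:
    - [0,0,0]
    - [0,0,0]
    - [0,0,0]
    - [0,0,0]
    - [0,0,0]
  fingers: [0.6,0.6,0.6,0.6,0.6]

```text
time: 5.45
position: [0.4898, 0.2797, 0.1093]
tool_rot: [3.089, 0.572, 0.002]
ft_force: [-0.5, -0.1, -2.4]
grip_width: 0.602
grip_force: 39.9
```

```bash
python3 - <<'E'
from col import *
s=ctrl.get_state();im=get_image("wrist")[:,:,::-1];cv2.imwrite("pics/w3.png",im)
print(s['time'],s['position'],s['tool_rot'],s['ft_force'])
collar(im,s,255)
Rt=R.from_rotvec(s['tool_rot']);s2=ctrl.get_state();print(s2['position'],s2['ft_force'], Rt.inv().apply(np.array([.4885,.2795,s['position'][2]])-s['position']))
E
```

```text
5.45 [0.48976952 0.27967334 0.10932634] [3.08910794e+00 5.71540155e-01 1.79127919e-03] [-0.4749626  -0.14981003 -2.3504717 ]
circle [0.4884 0.2791 0.034 ] r 0.0383 tool [-0.0016  0.0001  0.0753]
tool extents x 0.006891161126857681 0.0348639004093504 y -0.03616131239298221 0.03725171719962152
[0.48984215 0.27992298 0.10952507] [-0.73526541 -0.27423808 -2.62892554] [-1.24750056e-03 -2.92355461e-04 -1.46296551e-06]
```

View pics/w3.png

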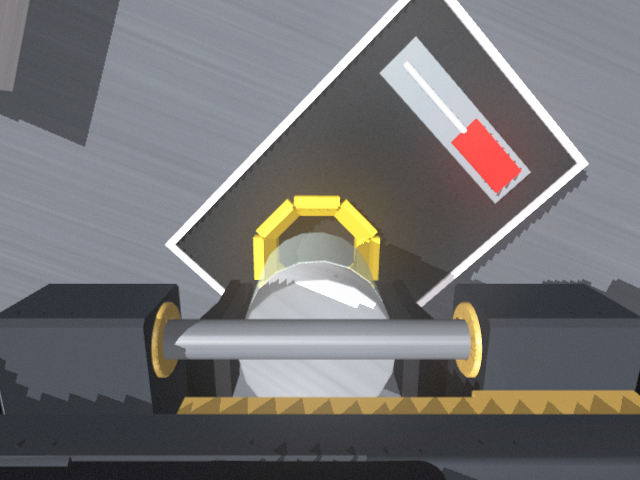

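The collar is now centred under the cellar (sides at 254 and 379) to within about 1 mm. I'll lower it and press in slowly.

Request:
apply_moves:
  dp:
    - [-0.001,0,0.012]
    - [0,0,0.015]
    - [0,0,0.01]
    - [0,0,0.004]
    - [0,0,0.004]
    - [0,0,0.004]
    - [0,0,0]
  twist:
    - [0,0,0]
    - [0,0,0]
    - [0,0,0]
    - [0,0,0]
    - [0,0,0]
    - [0,0,0]
    - [0,0,0]
  fingers: [0.6,0.6,0.6,0.6,0.6,0.6,0.6]

```text
time: 6.2
position: [0.488, 0.2795, 0.0591]
tool_rot: [3.089, 0.573, -0.001]
ft_force: [-1.3, -0.5, -2.4]
grip_width: 0.6
grip_force: 39.9
```

Request:
apply_moves:
  dp:
    - [0,0,0.003]
    - [0,0,0.003]
    - [0,0,0.003]
    - [0,0,0.002]
    - [0,0,0.002]
    - [0,0,0]
  twist:
    - [0,0,0]
    - [0,0,0]
    - [0,0,0]
    - [0,0,0]
    - [0,0,0]
    - [0,0,0]
  fingers: [0.6,0.6,0.6,0.6,0.6,0.6]

```text
time: 6.8
position: [0.4888, 0.2799, 0.0469]
tool_rot: [-3.089, -0.573, -0.002]
ft_force: [-0.2, -1.1, 3.5]
grip_width: 0.596
grip_force: 40.0
```

Request:
apply_moves:
  dp:
    - [0,0,0.001]
    - [0,0,0.001]
    - [0,0,0.001]
    - [0,0,0]
  twist:
    - [0,0,0]
    - [0,0,0]
    - [0,0,0]
    - [0,0,0]
  fingers: [0.6,0.6,0.6,0.6]

```text
time: 7.2
position: [0.4888, 0.28, 0.0448]
tool_rot: [3.088, 0.573, 0.002]
ft_force: [-2.5, -2.0, 11.6]
grip_width: 0.599
grip_force: 40.1
```

Request:
apply_moves:
  dp:
    - [0,0,0.001]
    - [0,0,0.001]
    - [0,0,0]
  twist:
    - [0,0,0]
    - [0,0,0]
    - [0,0,0]
  fingers: [0.6,0.6,0.6]

```text
time: 7.5
position: [0.4889, 0.2802, 0.0447]
tool_rot: [3.087, 0.573, 0.003]
ft_force: [-7.2, -5.8, 24.8]
grip_width: 0.597
grip_force: 40.2
```

The force rose to 25 N with no further travel, so the cellar is on the bottom. I'll ease off, release and rise.

Request:
apply_moves:
  dp:
    - [0,0,-0.002]
    - [0,0,0]
    - [0,0,0]
    - [0,0,0]
    - [0,0,0]
    - [0,0,0]
    - [0,0,0]
  twist:
    - [0,0,0]
    - [0,0,0]
    - [0,0,0]
    - [0,0,0]
    - [0,0,0]
    - [0,0,0]
    - [0,0,0]
  fingers: [0.6,0.5,0.3,0.1,0,0,0]

```text
time: 8.2
position: [0.488, 0.2796, 0.0432]
tool_rot: [-3.089, -0.573, 0.001]
ft_force: [0.9, 0.7, -0.2]
grip_width: 0.953
grip_force: 0.0
```

Request:
apply_moves:
  dp:
    - [0,0,-0.01]
    - [0,0,-0.03]
    - [0,0,-0.04]
    - [0,0,-0.04]
    - [0,0,-0.03]
    - [0,0,0]
    - [0,0,0]
    - [0,0,0]
  twist:
    - [0,0,0]
    - [0,0,0]
    - [0,0,0]
    - [0,0,0]
    - [0,0,0]
    - [0,0,0]
    - [0,0,0]
    - [0,0,0]
  fingers: [0,0,0,0,0,0,0,0]

```text
time: 9.0
position: [0.4875, 0.2791, 0.1925]
tool_rot: [3.088, 0.573, -0.003]
ft_force: [-0.7, -0.8, -0.5]
grip_width: 1.003
grip_force: 0.0
```

```bash
python3 lid.py w4; python3 - <<'E'
from h import *
im=get_image("scene")[:,:,::-1]; cv2.imwrite("pics/s4.png",im)
w=cv2.imread("pics/w4.png")
cv2.imwrite("pics/both.png",np.hstack([cv2.resize(im[150:390,130:530],(400,240)),cv2.resize(w,(400,300))[:240]]))
E
```

```text
9.0 [0.48752863 0.27910736 0.192545  ] [[0.933, 0.359, -0.002], [0.359, -0.933, -0.001], [-0.002, 0.0, -1.0]] [-0.69 -0.78 -0.49]
[   0    0   87  113 7464] [0.5339 0.4743 0.076 ] 0.0528 tool: [ 0.1135 -0.1656  0.1163]
[ 202    7  319  312 4916] [0.5442 0.2694 0.076 ] 0.2064 tool: [0.0496 0.0293 0.1165]
[ 277  199   78   76 4602] [0.4875 0.2792 0.076 ] 0.0528 tool: [ 0.0002 -0.0002  0.1165]
```

View pics/both.png

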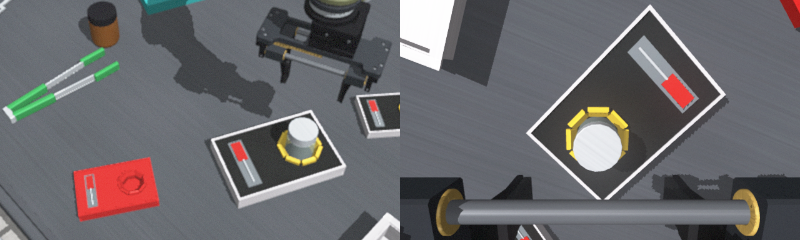

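The pictures show the cellar standing upright in the collar, with its lid centred at (0.4875,0.279). The jar and tongs have not moved and the gripper is clear.

```bash
python3 -c "
from bench import ctrl
print(ctrl.close_job())"
```

```text
the job is handed in; nothing more can be done
None
```

I pressed the salt cellar lid up into the yellow-collared cutout of the larger black case until it bottomed out, then released it and handed the job in at about 9 s of the 42 s; the pepper jar and tongs were not touched, and no verdict was returned.

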